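# Weigh a porcelain insulator on a delicate balance

### The arm

A 7-joint arm with a two-finger parallel gripper is mounted at the origin on the work surface. World frame = base frame: x ahead of the robot, y to its left, z up, the work surface at z = 0. Lengths are in m, angles in degrees, forces in N, time in s.
With the tool pointing down it reaches from about 0.425 to 0.875 m from the base axis. Payload 4.7 kg.
Tool frame: the origin (TCP) lies at the centre of the arm's flange, where the gripper is bolted on; the fingertips stand 182 mm ahead of it and the grasp point (between the pads) lies 164 mm ahead of it (env.grip_depth is the distance from the TCP to the grasp point, in m); z points along the fingers, y is the line along which they close (so a half turn about z gives the same grasp; the last joint's range is limited). The gripper opens to 87 mm and grips with 3 to 60 N. Pads are 19 mm wide; open, the fingers measure 117 mm over their backs; the gripper's body (75 mm by 190 mm) begins 51 mm behind the grasp point.
Start: joints at [-72.473, 18.392, -4.016, 83.108, 1.295, 78.541, -3.26], TCP at [0.187, 0.623, 0.405] pointing down, gripper open.
Joint ranges: [-163.93, 163.93], [-17.29, 119.83], [-79.2, 71.16], [3.27, 140.29], [-89.18, 269.18], [5.43, 117.66], [-154.24, 154.24]. Speed limits (degrees/s): [147.25, 147.25, 180, 180, 180, 180, 180].

### API

Orientations are given as [roll, pitch, yaw] about the fixed x, y, z axes, in that order (R = Rz(yaw) Ry(pitch) Rx(roll)).
In Python, from cell import env gives the robot as it stands. The module is installed in compiled form; this text tells all that it offers.
- The arm moves only by the tool send_rows, never from a script. Its arguments are lists of equal length, an entry for each row: "xyz": the shift along the tool's x, y, z in m, a list of three; "rotation": the turn, a rotation vector about the tool's x, y, z in rad, a list of three; "jaw": the opening, from 0 (shut) to 1 (fully open). A call has 1 to 20 rows; each row shifts and turns the commanded pose from where the row before left it, along the tool's axes as they then stand; what a row does not reach is not made up. A row lasts 1/10 s, in which the tool goes at most 50 mm and 8.59 degrees, less where a joint would pass 70% of its speed; a pose out of reach is approached as far as the arm can. A call is refused whole if a number of a shift passes 0.05 or a number of a turn 0.15, either way. A call with a gripper value outside its range is refused whole. The fingers move at their own pace and stop on an object; "newtons" is the grip in N (left out, the last holds). Time passes only in rows, so rows that do not move let the fingers close. It gives the time, the measured TCP pose, the force, the opening and the grip force at its end, in the units of the state.
- env.get_obs(): the state, without advancing time (a new reading comes with each control period).
- env.read_camera(name): name is "scene" or "top" or "wrist"; returns a dict with "image" (420x560x3 uint8, blue, green, red), "fx", "fy", "cx", "cy" (pixels), "distortion" ([k1, k2, p1, p2, k3] as OpenCV has them; the pictures are not rectified), "R" (3x3) and "t" (3): a world point X has camera coordinates R X + t. Camera axes: x right, y down, z forward; pixel columns grow to the right and rows downward; lengths in m; the calibration is good to about 2 mm. A picture is of the moment at which its call begins. There is no depth.
- env.sign_off(): hands the job in; it is judged then, once.
The state is a dict: "time_s": time; "qpos": joint angles; "joint_velocities": joint speeds; "effort": joint torques, N m; "tool_pos": TCP position; "tool_rot": TCP orientation; "force": force on the tool from outside, world axes, zero at the start; "wrist_torque": the same for the moment, N m; "grip_width": finger opening in m; "grasp_force": force on a finger pad.
Only numpy, scipy, OpenCV 4.12 (cv2) and the standard library are available. Lean on these libraries where they do the work, as an engineer would, in place of code of your own. Each camera call takes 0.05 s, during which the arm holds its last target. There are 200 camera calls.

### The job

Weigh the ribbed white porcelain insulator: slide the balance's clear top cover fully open, stand the insulator upright in the middle of the weighing pan, then slide the cover fully shut again so the reading can settle. Lower it very gently and let go only once the pan carries it: the weighing pan is delicate and must never be loaded beyond 12 N (12 mm down), and the porcelain must not be knocked over or banged against the balance. Leave the other things on the bench where they are.

Things in the scene. Friction and masses are not known exactly. Their poses are not given: they have to be found in the camera images.
- balance: Ivory balance, fixed to the bench, turned up to 0.2 rad. Origin: on the bench under the pan's middle. Base 200 x 200 x 35 mm high; low display ledge 73 mm further along +x. On it a square clear draught shield, outside 190 x 190 mm, walls 5 mm thick, tops 165 mm above the bench. Two aluminium rails (tops 169 mm high, at x = +-100 mm) run on to 255 mm along its -y: the open cover slides out there.
- cover (a joint): Slide of the clear top cover (black edges, black handle): 0 = fully shut, grows as it slides along the balance's -y, 0.16 m = fully open. May start up to 50 mm ajar. Friction 1 to 2 N, stays where left. The cover, 188 x 190 mm, has its underside 169 and its top 175 mm above the bench.
- cover_handle (a point): Middle of the top edge of the cover's upright black handle bar, 211 mm above the bench; axes as the balance. Bar 70 mm long along x, 13 mm thick along y, 36 mm tall above the cover: pinch it from above across its thickness. Moves with the cover: shut, it is 55 mm to the +y side of the pan's middle; fully open, 105 mm to the -y side.
- pan_center (a point): Middle of the top face of the round steel weighing pan, diameter 100 mm, inside the draught shield; 56 mm above the bench when empty; axes as the balance. It sinks with the load.
- pan (a joint): How far the pan has sunk under load, in m: 0 empty, about 1 mm per newton (spring of 1000 N/m, lightly damped), so 0.012 = 12 N, the overload that must never be passed; bottoms out at 0.018. The insulator alone sinks it 2.5 to 4.5 mm.
- insulator: White porcelain insulator, upright, round about z, 95 mm tall. Origin: centre of its underside. Steel foot of diameter 54 mm, 12 mm high; white core with three ribs of diameter 60 mm, up to 55 mm above the underside; plain steel cap of diameter 38 mm from 60 to 95 mm: grip it by this cap. Mass 0.25 to 0.45 kg, differs from run to run.
- capacitor: Bystander: blue upright can capacitor, diameter 50 mm, 93 mm tall with its two terminals. Origin: centre of its underside.
- toroid: Bystander: copper-coloured ring coil lying flat, outer diameter 76 mm, 34 mm high. Origin: centre of its underside.
- multimeter: Bystander: yellow handheld multimeter lying on its back, 165 x 80 x 40 mm, long along its x. Origin: centre of its underside.
- screwdriver: Bystander: red-handled screwdriver lying flat, 180 mm long along its x. Origin: on its underside, near mid-length.
There are look-alikes about, which are no part of the job. Of the things that look like the insulator, take the one that is farthest from the robot's base at the start.

How it is judged:
By the outcome, as a careful person would: the job done as asked, in the order asked, and still so for the second after the job is handed in, with the robot touching nothing.
It also fails if it takes over 64 s, if anything falls off the work surface, if the arm or the gripper's body presses on something with over 40 N, if the wrist force passes 120 N, or if a joint passes its speed limit or range.

## Working session

There is one attempt and no reset: what is moved stays moved. The work goes in short steps, Python scripts to look and compute and a tool call to move; the robot and the scene stay as the last step left them, time stands still between calls to the robot, and variables do not carry over. Pictures are saved under pics/ and viewed, at most 10 in all, crops included, and the job is handed in when it is done.

Besides the shell and the picture viewer there is one more tool, called after "Emit:" as a command line: name --argument value ..., lists and objects as JSON in quotes. send_rows: Moves the arm, as the interface text tells. Its arguments: {"type":"object","properties":{"xyz":{"type":"array"},"rotation":{"type":"array"},"jaw":{"type":"array"},"newtons":{"type":"number"}},"required":["xyz","rotation","jaw"]}

```bash
mkdir -p pics; cat > h.py <<'E'
import numpy as np, cv2
from cell import env
def cam(n,save=None):
    c=env.read_camera(n)
    c['K']=np.array([[c['fx'],0,c['cx']],[0,c['fy'],c['cy']],[0,0,1.]]);c['R']=np.array(c['R']);c['t']=np.array(c['t']);c['D']=np.array(c['distortion'],float)
    if save: cv2.imwrite('pics/'+save,c['image'])
    return c
def ray(c,uv):
    p=cv2.undistortPoints(np.array([[uv]],float),c['K'],c['D'])[0,0]
    return -c['R'].T@c['t'], c['R'].T@np.array([p[0],p[1],1])
def plane(c,uv,z):
    o,d=ray(c,uv); return o+d*(z-o[2])/d[2]
def proj(c,X):
    return cv2.projectPoints(np.array(X,float).reshape(-1,1,3),cv2.Rodrigues(c['R'])[0],c['t'],c['K'],c['D'])[0].reshape(-1,2)
E
python3 - <<'E'
from h import *
for n in ('top','scene'):
    c=cam(n,n+'0.png'); print(n,-c['R'].T@c['t'],c['R'][2])
print(env.get_obs(), env.grip_depth)
E
```

```text
top [0.4200072  0.07241805 0.9690193 ] [ 0.19225972  0.03233907 -0.98081109]
scene [0.96140037 0.31200454 0.85588157] [-0.48890402 -0.2612855  -0.83228766]
{'time_s': 0.1, 'qpos': array([-72.47426165,  18.43705489,  -4.01586152,  83.16838922,
         1.29444795,  78.54138668,  -3.26149081]), 'joint_velocities': array([ 0.02158355, -0.10599416, -0.09836079, -0.02098951, -0.08910595,
        0.0123959 ,  0.06111716]), 'effort': array([-4.15710283e-04, -4.92570233e+01, -4.05709399e-01, -3.13391411e+01,
       -6.41583069e-02,  3.95336340e-02,  6.66546907e-05]), 'tool_pos': array([0.18695263, 0.62234512, 0.40374105]), 'tool_rot': array([-1.79898374e+02,  4.84320959e-03,  1.63282583e+02]), 'force': array([-0.03145863, -0.43729971, -0.53331748]), 'wrist_torque': array([-0.00433916,  0.00571886, -0.00950184]), 'grasp_force': 0.0, 'grip_width': 0.08699152469535776} 0.1635
```

View pics/top0.png

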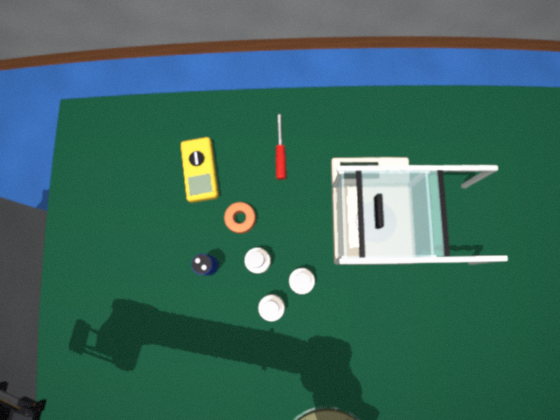

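View pics/scene0.png

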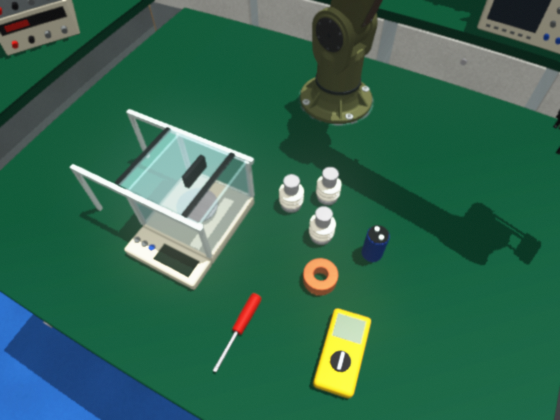

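The top view shows three insulators at about (257,260), (302,281) and (271,308). The balance's rails run along rows ~168 and ~260, the handle is at (379,211), and the cover edges are at columns 360 and 443, so the cover is ajar. The scene view agrees: insulator caps at (291,183), (330,175), (323,215) and the handle at (195,172).

```bash
python3 - <<'E'
from h import *
c=cam('top');s=cam('scene')
img=c['image'];hsv=cv2.cvtColor(img,cv2.COLOR_BGR2HSV)
# insulators
m=((hsv[...,1]<70)&(hsv[...,2]>130)).astype(np.uint8); m[:, 325:]=0;m[:230]=0;m[340:]=0
n,l,st,ce=cv2.connectedComponentsWithStats(m)
for i in range(1,n):
    if st[i,4]>150: print('ins',st[i],ce[i].round(1),plane(c,ce[i],.05).round(4),np.linalg.norm(plane(c,ce[i],.05)[:2]))
g=s['image'];h2=cv2.cvtColor(g,cv2.COLOR_BGR2HSV)
m=((h2[...,1]<70)&(h2[...,2]>90)).astype(np.uint8); m[:,:270]=0;m[:,350:]=0;m[:165]=0;m[250:]=0
n,l,st,ce=cv2.connectedComponentsWithStats(m)
for i in range(1,n):
    if st[i,4]>150: print('insS',st[i],ce[i].round(1),plane(s,ce[i],.05).round(4))
def dark(im,x0,x1,y0,y1,z):
    r=im[y0:y1,x0:x1].max(2)<55
    n,l,st,ce=cv2.connectedComponentsWithStats(r.astype(np.uint8))
    for i in range(1,n):
        if st[i,4]>40:
            q=cv2.minAreaRect(np.argwhere(l==i)[:,::-1].astype(np.float32)); b=cv2.boxPoints(q)+[x0,y0]
            print('dark',st[i],ce[i]+[x0,y0]); 
            for k in b: print('   ',k.round(1))
dark(img,350,460,165,265,0); print('scene');dark(g,110,250,120,230,0)
cv2.imwrite('pics/a.png',np.hstack([cv2.resize(img[145:275,325:515],None,fx=4,fy=4,interpolation=2)]))
cv2.imwrite('pics/b.png',cv2.resize(g[100:290,65:265],None,fx=3,fy=3,interpolation=2))
E
```

```text
ins [244 247  27  27 565] [256.7 260.1] [0.4703 0.1577 0.05  ] 0.4960597024750546
ins [288 268  27  27 572] [301.2 280.9] [0.4195 0.0521 0.05  ] 0.42274058502538864
ins [258 295  27  27 582] [270.7 307.9] [0.3577 0.1253 0.05  ] 0.37903234838329186
insS [ 308  166   34   79 1628] [325.1 206.1] [0.423  0.1439 0.05  ]
insS [279 174  26  39 778] [291.  193.3] [0.4255 0.0544 0.05  ]
dark [ 89   6   9  69 176] [442.69886364 202.42613636]
    [438.5 171.1]
    [441.8 170.9]
    [447.3 238.8]
    [443.9 239.1]
dark [ 25  30   6  33 117] [376.92307692 210.62393162]
    [375. 195.]
    [380. 195.]
    [380. 227.]
    [375. 227.]
scene
dark [85 40 10 15 57] [199.77192982 166.57894737]
    [191.5 170.5]
    [202.5 159.5]
    [206.5 163.5]
    [195.5 174.5]
```

View pics/a.png

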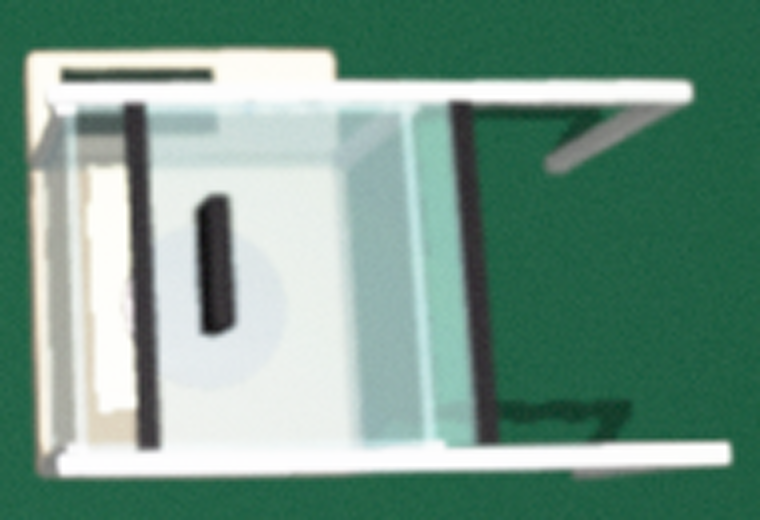

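View pics/b.png

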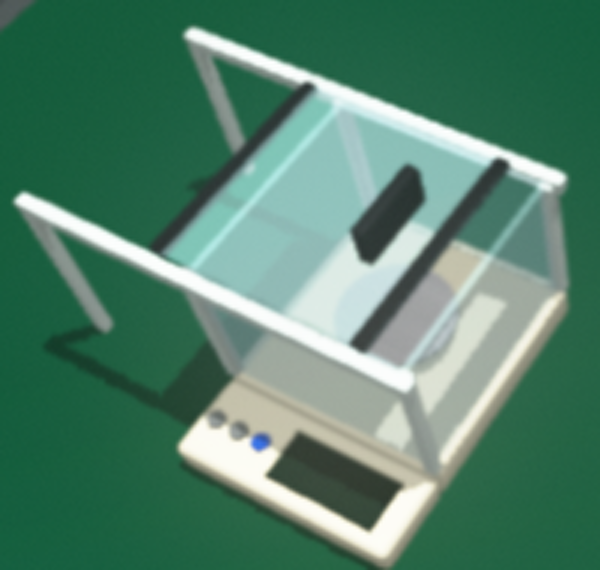

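The crops show the rail ends and the bar clearly. In a.png the rails end at (50,98)/(692,92) and (57,462)/(732,455), and the bar's top centre is at about (220,264). In b.png the rails end at (192,34)/(562,181) and (20,200)/(408,383), and the bar's top is at about (384,202).

```bash
python3 - <<'E'
from h import *
c=cam('top');s=cam('scene')
A=lambda u,v:(325+u/4-.4,145+v/4-.4)
B=lambda u,v:(65+u/3-.35,100+v/3-.35)
r={}
for nm,cc,f,pts in (('top',c,A,[(50,98),(692,92),(57,462),(732,455)]),('scene',s,B,[(408,383),(20,200),(562,181),(192,34)])):
    P=[plane(cc,f(*p),.169) for p in pts]   # +x rail +y end, +x rail -y end, -x rail +y end, -x rail -y end
    for p in P: print(nm,p.round(4))
    y=(P[0]-P[1])+(P[2]-P[3]); print('len',np.linalg.norm(P[0]-P[1]),np.linalg.norm(P[2]-P[3]),'w',np.linalg.norm(P[0]-P[2]),np.linalg.norm(P[1]-P[3]))
    y/=np.linalg.norm(y); x=np.array([y[1],-y[0],0])
    yaw=np.degrees(np.arctan2(x[1],x[0]));O=(P[1]+P[3])/2+y*.255
    print('yaw',yaw,'origin',O.round(4))
    h=plane(cc,f(*((220,264) if nm=='top' else (384,202))),.211);print('handle',h.round(4),'rel',(h-O)@x,(h-O)@y)
# scene two-ray handle
def tri(c1,u1,c2,u2):
    o1,d1=ray(c1,u1);o2,d2=ray(c2,u2)
    k=np.linalg.lstsq(np.c_[d1,-d2],o2-o1,rcond=None)[0]
    return (o1+k[0]*d1+o2+k[1]*d2)/2, np.linalg.norm(o1+k[0]*d1-o2-k[1]*d2)
print('tri handle',tri(c,A(220,264),s,B(384,202)))
# insulator cap top z .095 : brightness circle in top
img=c['image'];cv2.imwrite('pics/c.png',cv2.resize(np.hstack([img[240:280,235:285],s['image'][195:255,300:350][:40]]),None,fx=7,fy=7,interpolation=2))
# foot/outline: rib at z~.05 centre
for z in (.03,.05,.095): print(z,plane(c,(256.7,260.1),z).round(4))
E
```

```text
top [ 0.6572 -0.0294  0.169 ]
top [ 0.6544 -0.3892  0.169 ]
top [ 0.4607 -0.0245  0.169 ]
top [ 0.4538 -0.3869  0.169 ]
len 0.35981912928140625 0.36247512410443716 w 0.1965150519436028 0.20061417496876366
yaw -0.7645528090377005 origin [ 0.5575 -0.1331  0.169 ]
handle [ 0.5559 -0.106   0.211 ] rel -0.002006743416012813 0.02704381581131007
scene [ 0.6594 -0.03    0.169 ]
scene [ 0.658  -0.3842  0.169 ]
scene [ 0.4614 -0.025   0.169 ]
scene [ 0.4571 -0.38    0.169 ]
len 0.3542304678242929 0.3550743670473189 w 0.19800128336432646 0.2008621346598645
yaw -0.4606869542440442 origin [ 0.5596 -0.1271  0.169 ]
handle [ 0.5629 -0.1048  0.211 ] rel 0.0031370536288153096 0.02235526761901244
tri handle (array([ 0.55780346, -0.10879432,  0.20317381]), np.float64(0.002037397232302634))
0.03 [0.4715 0.1596 0.03  ]
0.05 [0.4704 0.1578 0.05  ]
0.095 [0.468  0.1536 0.095 ]
```

View pics/c.png

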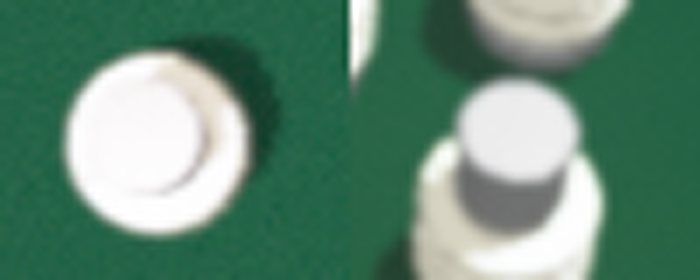

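In c.png the target's cap top is centred at top-view pixel (255.7,258.6) and scene pixel (323.6,213.1). I'll go above the handle first and refine with the wrist camera.

Emit:
send_rows --xyz '[[0,0,0],[0,0,0],[0,0,0],[-0.0223,-0.0426,-0.003],[-0.0223,-0.0426,-0.003],[-0.0223,-0.0426,-0.003],[-0.0223,-0.0426,-0.003],[-0.0223,-0.0426,-0.003],[-0.0223,-0.0426,-0.003],[-0.0223,-0.0426,-0.003],[-0.0223,-0.0426,-0.003],[-0.0223,-0.0426,-0.003],[-0.0223,-0.0426,-0.003],[-0.0223,-0.0426,-0.003],[-0.0223,-0.0426,-0.003],[-0.0223,-0.0426,-0.003],[-0.0223,-0.0426,-0.003],[-0.0223,-0.0426,-0.003],[-0.0223,-0.0426,-0.003],[-0.0223,-0.0426,-0.003]]' --rotation '[[0,0,-0.0937],[0,0,-0.0937],[0,0,-0.0937],[0,0,0],[0,0,0],[0,0,0],[0,0,0],[0,0,0],[0,0,0],[0,0,0],[0,0,0],[0,0,0],[0,0,0],[0,0,0],[0,0,0],[0,0,0],[0,0,0],[0,0,0],[0,0,0],[0,0,0]]' --jaw '[1,1,1,1,1,1,1,1,1,1,1,1,1,1,1,1,1,1,1,1]'

```text
time_s: 2.3
tool_pos: [0.5588, -0.1074, 0.4563]
tool_rot: [180.0, 0.1, 179.4]
force: [1.1, 0.7, -0.5]
grip_width: 0.0874
grasp_force: 0.0
```

Emit:
send_rows --xyz '[[0,0,0],[0,0,0],[0,0,0]]' --rotation '[[0,0,0],[0,0,0],[0,0,0]]' --jaw '[1,1,1]'

```text
time_s: 2.6
tool_pos: [0.5582, -0.1042, 0.4555]
tool_rot: [179.9, -0.0, 179.5]
force: [0.3, 0.4, -0.2]
grip_width: 0.087
grasp_force: 0.0
```

```bash
python3 - <<'E'
from h import *
o=env.get_obs();print(o['time_s'],o['tool_pos'],o['tool_rot'],o['force'],o['qpos'])
w=cam('wrist','w1.png');print(-w['R'].T@w['t'],w['R'][2])
E
```

```text
2.6 [ 0.55821992 -0.10424475  0.45549271] [ 1.79930438e+02 -3.05738168e-02  1.79495740e+02] [ 0.32639768  0.35923421 -0.21646918] [-26.66226444   7.86686996  38.57214483  91.91032647  -5.00676155
  81.99798656 101.8442554 ]
[ 0.48216889 -0.10346559  0.4360792 ] [ 2.77591173e-01 -7.70930348e-04 -9.60698988e-01]
```

View pics/w1.png

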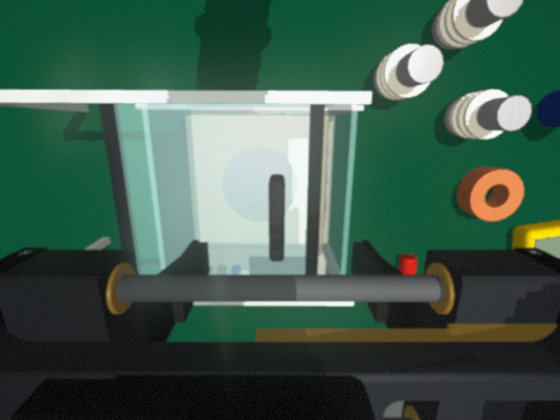

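The wrist view shows the handle bar from (277,177) to (277,260), between the open fingers. The pan's disc is centred near (259,184) and the -x rail is along row 97, ending at (371,97).

```bash
python3 - <<'E'
from h import *
w=cam('wrist')
img=w['image']
r=(img[165:275,255:300].max(2)<60).astype(np.uint8)
n,l,st,ce=cv2.connectedComponentsWithStats(r);i=1+np.argmax(st[1:,4]);print(st[i],ce[i]+[255,165])
for v in (185,200,215,230,245):
    u=np.where(l[v-165]==i)[0]+255; print(v,u.min(),u.max(),plane(w,(u.mean(),v),.211).round(4))
print('ends',plane(w,(277,176),.211).round(4),plane(w,(277,262),.211).round(4))
print('pan',plane(w,(259,184),.056).round(4), proj(w,[[.5585,-.13,.056]]))
print('edge bars',[plane(w,p,.175).round(4) for p in ((110,108),(126,270),(317,108),(312,270))])
print('-x rail', [plane(w,p,.169).round(4) for p in ((369,97),(100,97))])
c=cam('top');s=cam('scene')
o1,d1=ray(c,(255.7,258.6));o2,d2=ray(s,(323.6,213.1))
k=np.linalg.lstsq(np.c_[d1,-d2],o2-o1,rcond=None)[0];print('captop',o1+k[0]*d1,o2+k[1]*d2,plane(c,(255.7,258.6),.095),plane(s,(323.6,213.1),.095))
E
```

```text
Traceback (most recent call last):
ValueError: attempt to get argmax of an empty sequence
```

```bash
python3 - <<'E'
from h import *
w=cam('wrist')
img=w['image'];print(img[215,262:296].max(1))
r=(img[165:275,255:300].max(2)<110).astype(np.uint8)
n,l,st,ce=cv2.connectedComponentsWithStats(r);i=1+np.argmax(st[1:,4]);print(st[i],ce[i]+[255,165])
for v in (185,200,215,230,245):
    u=np.where(l[v-165]==i)[0]+255; print(v,u.min(),u.max(),plane(w,(u.mean(),v),.211).round(4))
print('ends',plane(w,(277,176),.211).round(4),plane(w,(277,262),.211).round(4))
print('pan',plane(w,(259,184),.056).round(4), proj(w,[[.5585,-.13,.056]]))
print('edge bars',[plane(w,p,.175).round(4) for p in ((110,108),(126,270),(317,108),(312,270))])
print('-x rail', [plane(w,p,.169).round(4) for p in ((369,97),(100,97))])
c=cam('top');s=cam('scene')
o1,d1=ray(c,(255.7,258.6));o2,d2=ray(s,(323.6,213.1))
k=np.linalg.lstsq(np.c_[d1,-d2],o2-o1,rcond=None)[0];print('captop',o1+k[0]*d1,o2+k[1]*d2,plane(c,(255.7,258.6),.095),plane(s,(323.6,213.1),.095))
E
```

```text
[219 214 215 218 216 199 159 108  83  80  78  79  80  84  81  83  79  80
  81  75  76 119 185 220 224 226 224 224 225 225 226 225 224 224]
[  14   10   15   86 1176] [275.74829932 217.44982993]
185 269 283 [ 0.5266 -0.1062  0.211 ]
200 269 282 [ 0.5387 -0.1067  0.211 ]
215 269 282 [ 0.5513 -0.1069  0.211 ]
230 270 282 [ 0.5642 -0.1066  0.211 ]
245 269 282 [ 0.5775 -0.1072  0.211 ]
ends [ 0.5195 -0.1053  0.211 ] [ 0.5931 -0.1061  0.211 ]
pan [ 0.5556 -0.1307  0.056 ] [[259.62507196 186.10981479]]
edge bars [array([ 0.4661, -0.2467,  0.175 ]), array([ 0.6181, -0.2567,  0.175 ]), array([ 0.4676, -0.071 ,  0.175 ]), array([ 0.6198, -0.0719,  0.175 ])]
-x rail [array([ 0.4587, -0.0258,  0.169 ]), array([ 0.4567, -0.2571,  0.169 ])]
captop [0.47150056 0.15599815 0.09343078] [0.47082252 0.15759615 0.09354345] [0.47140828 0.15584836 0.095     ] [0.47175984 0.15789117 0.095     ]
```

Emit:
send_rows --xyz '[[0,-0.0024,0.02],[0,0,0.02],[0,0,0.02],[0,0,0.018],[0,0,0.014],[0,0,0],[0,0,0],[0,0,0],[0,0,0],[0,0,0],[0,0,0],[0,0,0],[0,0,0],[0,0,0]]' --rotation '[[0,0,0],[0,0,0],[0,0,0],[0,0,0],[0,0,0],[0,0,0],[0,0,0],[0,0,0],[0,0,0],[0,0,0],[0,0,0],[0,0,0],[0,0,0],[0,0,0]]' --jaw '[1,1,1,1,1,1,0.1,0.1,0.1,0.1,0.1,0.1,0.1,0.1]' --newtons 15

```text
time_s: 4.25
tool_pos: [0.5583, -0.1081, 0.3638]
tool_rot: [180.0, 0.0, 179.4]
force: [-0.2, 0.6, 0.2]
grip_width: 0.0312
grasp_force: 0.0
```

Emit:
send_rows --xyz '[[0,0,0],[0,0,0],[0,0,0],[0,0,0],[0,0,0],[0,0,0]]' --rotation '[[0,0,0],[0,0,0],[0,0,0],[0,0,0],[0,0,0],[0,0,0]]' --jaw '[0,0,0,0,0,0]'

```text
time_s: 4.85
tool_pos: [0.5583, -0.1079, 0.3637]
tool_rot: [180.0, -0.0, 179.4]
force: [0.4, 0.6, 0.0]
grip_width: 0.0128
grasp_force: 15.0
```

Gripped, with an opening of 12.8 mm. Now slide the cover open.

Emit:
send_rows --xyz '[[0,-0.004,0],[0,-0.008,0],[0,-0.01,0],[0,-0.01,0],[0,-0.01,0],[0,-0.01,0],[0,-0.01,0],[0,-0.01,0],[0,-0.01,0],[0,-0.01,0],[0,-0.01,0],[0,-0.01,0],[0,-0.008,0],[0,-0.005,0],[0,-0.003,0],[0,0,0],[0,0,0]]' --rotation '[[0,0,0],[0,0,0],[0,0,0],[0,0,0],[0,0,0],[0,0,0],[0,0,0],[0,0,0],[0,0,0],[0,0,0],[0,0,0],[0,0,0],[0,0,0],[0,0,0],[0,0,0],[0,0,0],[0,0,0]]' --jaw '[0,0,0,0,0,0,0,0,0,0,0,0,0,0,0,0,0]'

```text
time_s: 6.55
tool_pos: [0.5568, -0.2362, 0.3637]
tool_rot: [-180.0, -0.0, 179.4]
force: [-4.1, 1.9, 1.7]
grip_width: 0.0134
grasp_force: 15.0
```

Emit:
send_rows --xyz '[[0,-0.002,0],[0,-0.002,0],[0,-0.002,0],[0,0,0]]' --rotation '[[0,0,0],[0,0,0],[0,0,0],[0,0,0]]' --jaw '[0,0,0,0]'

```text
time_s: 6.95
tool_pos: [0.5572, -0.2378, 0.3637]
tool_rot: [179.5, -0.2, 179.6]
force: [-7.3, 11.5, 7.5]
grip_width: 0.0131
grasp_force: 15.0
```

The cover hit its stop (force rose to 11.5 N), so it is fully open with the handle at y≈-0.238. Ease off, release and rise.

Emit:
send_rows --xyz '[[0,0.003,0],[0,0,0],[0,0,0],[0,0,0],[0,0,0],[0,0,0],[0,0,-0.02],[0,0,-0.04],[0,0,-0.04],[0,0,0],[0,0,0],[0,0,0],[0,0,0],[0,0,0],[0,0,0],[0,0,0],[0,0,0],[0,0,0],[0,0,0],[0,0,0]]' --rotation '[[0,0,0],[0,0,0],[0,0,0],[0,0,0],[0,0,0],[0,0,0],[0,0,0],[0,0,0],[0,0,0],[0,0,0.1428],[0,0,0.1428],[0,0,0.1428],[0,0,0.1428],[0,0,0.1428],[0,0,0.1428],[0,0,0.1428],[0,0,0.1428],[0,0,0.1428],[0,0,0.1428],[0,0,0.1428]]' --jaw '[0,0,1,1,1,1,1,1,1,1,1,1,1,1,1,1,1,1,1,1]'

```text
time_s: 8.95
tool_pos: [0.557, -0.2393, 0.4638]
tool_rot: [180.0, 0.0, 89.0]
force: [0.1, -0.4, -0.2]
grip_width: 0.0874
grasp_force: 0.0
```

```bash
python3 - <<'E'
from h import *
o=env.get_obs();print(o['time_s'],o['tool_pos'],o['tool_rot'],o['force'],o['qpos'])
s=cam('scene');t=cam('top')
cv2.imwrite('pics/d.png',np.hstack([cv2.resize(s['image'][100:290,65:265],None,fx=2,fy=2),cv2.resize(t['image'][130:320,325:525],None,fx=2,fy=2)]))
E
```

```text
8.95 [ 0.55697505 -0.23934723  0.46384208] [1.79960703e+02 3.00644481e-02 8.90349509e+01] [ 0.06963594 -0.36507038 -0.15542418] [-24.7321598   17.00774914  56.86266472  86.17255107 -14.23918907
  84.45884834  31.37362475]
```

View pics/d.png

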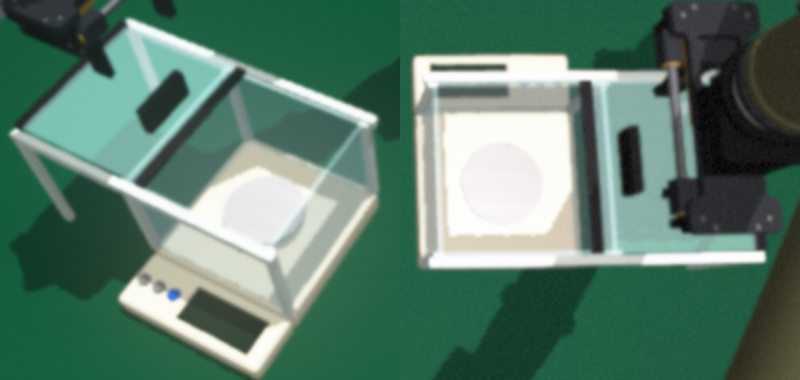

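The cover is fully open and the pan is clear: its disc is at (502,184) in the right half and (263,211) in the left. Next, the insulator.

Emit:
send_rows --xyz '[[0.0359,-0.0083,0],[0.0359,-0.0083,0],[0.0359,-0.0083,0],[0.0359,-0.0083,0],[0.0359,-0.0083,0],[0.0359,-0.0083,0],[0.0359,-0.0083,0],[0.0359,-0.0083,0],[0.0359,-0.0083,0.03],[0.0359,-0.0083,0.03],[0.0359,-0.0083,0.03],[0,0,0],[0,0,0],[0,0,0],[0,0,0]]' --rotation '[[0,0,0],[0,0,0],[0,0,0],[0,0,0],[0,0,0],[0,0,0],[0,0,0],[0,0,0],[0,0,0],[0,0,0],[0,0,0],[0,0,0],[0,0,0],[0,0,0],[0,0,0]]' --jaw '[1,1,1,1,1,1,1,1,1,1,1,1,1,1,1]'

```text
time_s: 10.55
tool_pos: [0.4707, 0.1554, 0.3749]
tool_rot: [179.9, -0.1, 89.3]
force: [-0.3, -0.7, 1.2]
grip_width: 0.0871
grasp_force: 0.0
```

```bash
python3 - <<'E'
from h import *
o=env.get_obs();print(o['time_s'],o['tool_pos'],o['tool_rot'],o['force'],o['qpos'])
t=cam('top');s=cam('scene');print('pan',plane(t,(375.75,221.75),.056),plane(s,(196.5,205.2),.056))
w=cam('wrist','w2.png');print(proj(w,[[.4715,.1565,.095]]))
E
```

```text
10.55 [0.47072436 0.15539973 0.37494348] [ 1.79881846e+02 -6.52520737e-02  8.92967822e+01] [-0.26782396 -0.74367582  1.21426822] [-59.07847541  -0.59376445  37.89735391 108.1426124    0.36573054
  72.19231699 -21.9969146 ]
pan [ 0.55652677 -0.1313832   0.056     ] [ 0.56208267 -0.12947686  0.056     ]
[[280.35937202 211.10584863]]
```

View pics/w2.png

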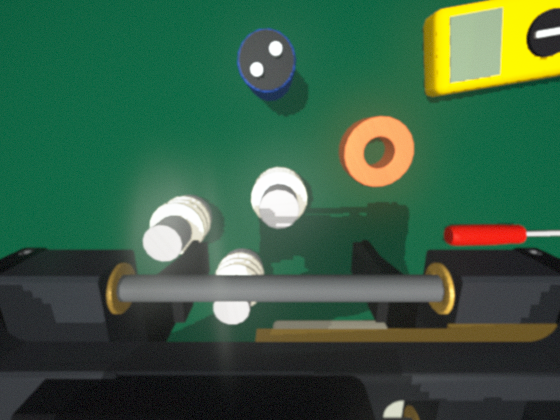

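The cap is at (280,208), within 3 px of the prediction. Descend and grip.

Emit:
send_rows --xyz '[[0.002,0.001,0.02],[0,0,0.025],[0,0,0.025],[0,0,0.025],[0,0,0.02],[0,0,0.01],[0,0,0.0055],[0,0,0],[0,0,0],[0,0,0],[0,0,0],[0,0,0],[0,0,0],[0,0,0],[0,0,0],[0,0,0],[0,0,0],[0,0,0],[0,0,0]]' --rotation '[[0,0,0],[0,0,0],[0,0,0],[0,0,0],[0,0,0],[0,0,0],[0,0,0],[0,0,0],[0,0,0],[0,0,0],[0,0,0],[0,0,0],[0,0,0],[0,0,0],[0,0,0],[0,0,0],[0,0,0],[0,0,0],[0,0,0]]' --jaw '[1,1,1,1,1,1,1,1,0.3,0.3,0.3,0.3,0.3,0.3,0.3,0.3,0.3,0.3,0.3]' --newtons 20

```text
time_s: 12.6
tool_pos: [0.4707, 0.1588, 0.2432]
tool_rot: [-180.0, 0.0, 89.4]
force: [-2.4, -0.6, 2.6]
grip_width: 0.0374
grasp_force: 20.0
```

Emit:
send_rows --xyz '[[0,0,-0.005],[0,0,-0.015],[0,0,-0.03],[0,0,-0.03],[0,0,-0.03],[0,0,-0.03],[0,0,-0.03],[0,0,-0.025],[0,0,-0.015],[-0.01,0.0082,0],[-0.022,0.0082,0],[-0.03,0.0082,0],[-0.03,0.0082,0],[-0.03,0.0082,0],[-0.03,0.0082,0],[-0.03,0.0082,0],[-0.03,0.0082,0],[-0.03,0.0082,0],[-0.03,0.0082,0],[-0.017,0.0082,0]]' --rotation '[[0,0,0],[0,0,0],[0,0,0],[0,0,0],[0,0,0],[0,0,0],[0,0,0],[0,0,0],[0,0,0],[0,0,0],[0,0,0],[0,0,0],[0,0,0],[0,0,0],[0,0,0],[0,0,0],[0,0,0],[0,0,0],[0,0,0],[0,0,0]]' --jaw '[0.3,0.3,0.3,0.3,0.3,0.3,0.3,0.3,0.3,0.3,0.3,0.3,0.3,0.3,0.3,0.3,0.3,0.3,0.3,0.3]'

```text
time_s: 14.6
tool_pos: [0.5575, -0.1345, 0.4532]
tool_rot: [180.0, 0.1, 89.2]
force: [0.5, -0.1, -3.0]
grip_width: 0.0373
grasp_force: 20.0
```

Emit:
send_rows --xyz '[[0,0,0],[0,0,0],[0,0,0],[0,0,0]]' --rotation '[[0,0,0],[0,0,0],[0,0,0],[0,0,0]]' --jaw '[0.3,0.3,0.3,0.3]'

```text
time_s: 15.0
tool_pos: [0.558, -0.1299, 0.4531]
tool_rot: [-180.0, -0.1, 89.5]
force: [0.1, 0.9, -2.5]
grip_width: 0.0375
grasp_force: 20.0
```

```bash
python3 - <<'E'
from h import *
o=env.get_obs();print(o['time_s'],o['tool_pos'],o['tool_rot'],o['force'],o['grip_width'])
s=cam('scene');t=cam('top')
cv2.imwrite('pics/e.png',np.hstack([cv2.resize(s['image'][70:290,65:285],None,fx=1.8,fy=1.8),cv2.resize(t['image'][100:320,310:530],None,fx=1.8,fy=1.8)]))
E
```

```text
15.0 [ 0.55797558 -0.12990629  0.45313508] [-1.79994953e+02 -5.40366014e-02  8.95126499e+01] [ 0.11279103  0.86410089 -2.49277629] 0.03754946571608107
```

View pics/e.png

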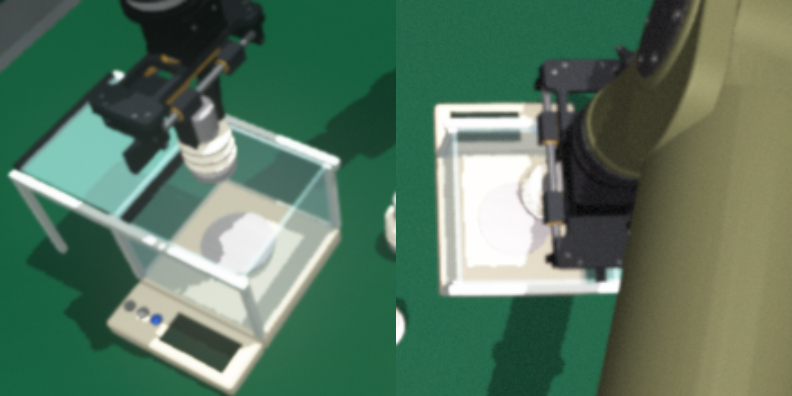

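The insulator hangs upright over the pan, with clear room to the walls and the open cover. Lower it to just above the pan.

Emit:
send_rows --xyz '[[-0.001,0,0.005],[0,0,0.012],[0,0,0.015],[0,0,0.015],[0,0,0.015],[0,0,0.015],[0,0,0.015],[0,0,0.015],[0,0,0.014],[0,0,0.01],[0,0,0.008],[0,0,0.005],[0,0,0.003],[0,0,0],[0,0,0],[0,0,0]]' --rotation '[[0,0,0],[0,0,0],[0,0,0],[0,0,0],[0,0,0],[0,0,0],[0,0,0],[0,0,0],[0,0,0],[0,0,0],[0,0,0],[0,0,0],[0,0,0],[0,0,0],[0,0,0],[0,0,0]]' --jaw '[0.3,0.3,0.3,0.3,0.3,0.3,0.3,0.3,0.3,0.3,0.3,0.3,0.3,0.3,0.3,0.3]'

```text
time_s: 16.7
tool_pos: [0.5582, -0.1323, 0.3068]
tool_rot: [179.9, -0.0, 89.4]
force: [-0.6, -0.1, -3.2]
grip_width: 0.0376
grasp_force: 20.0
```

Emit:
send_rows --xyz '[[0,0,0.001],[0,0,0.001],[0,0,0.001],[0,0,0.001],[0,0,0.001],[0,0,0.001],[0,0,0.001],[0,0,0],[0,0,0]]' --rotation '[[0,0,0],[0,0,0],[0,0,0],[0,0,0],[0,0,0],[0,0,0],[0,0,0],[0,0,0],[0,0,0]]' --jaw '[0.3,0.3,0.3,0.3,0.3,0.3,0.3,0.3,0.3]'

```text
time_s: 17.6
tool_pos: [0.558, -0.1322, 0.2992]
tool_rot: [-180.0, -0.0, 89.4]
force: [-0.0, -0.3, -1.7]
grip_width: 0.0373
grasp_force: 20.0
```

Emit:
send_rows --xyz '[[0,0,0.0005],[0,0,0.0005],[0,0,0.0005],[0,0,0],[0,0,0],[0,0,0]]' --rotation '[[0,0,0],[0,0,0],[0,0,0],[0,0,0],[0,0,0],[0,0,0]]' --jaw '[0.3,0.3,0.3,0.3,0.3,0.3]'

```text
time_s: 18.2
tool_pos: [0.558, -0.1322, 0.2978]
tool_rot: [180.0, -0.0, 89.4]
force: [-0.4, -0.0, -1.5]
grip_width: 0.0372
grasp_force: 20.0
```

```bash
python3 - <<'E'
from h import *
f=[]
for _ in range(4):
    env.read_camera('top');f.append(env.get_obs()['force'][2])
print(f,env.get_obs()['tool_pos'])
E
```

```text
[np.float64(-2.3052043279546206), np.float64(-1.767145517415781), np.float64(-1.8735116437769455), np.float64(-0.6541777468860461)] [ 0.55799539 -0.13220038  0.29779283]
```

Emit:
send_rows --xyz '[[0,0,0.0005],[0,0,0.0005],[0,0,0.0005],[0,0,0.0005],[0,0,0],[0,0,0],[0,0,0]]' --rotation '[[0,0,0],[0,0,0],[0,0,0],[0,0,0],[0,0,0],[0,0,0],[0,0,0]]' --jaw '[0.3,0.3,0.3,0.3,0.3,0.3,0.3]'

```text
time_s: 19.1
tool_pos: [0.558, -0.1322, 0.2959]
tool_rot: [180.0, -0.0, 89.4]
force: [-0.7, -0.8, -0.1]
grip_width: 0.0375
grasp_force: 20.0
```

```bash
python3 - <<'E'
from h import *
f=[]
for _ in range(5):
    env.read_camera('top');f.append(env.get_obs()['force'][2].round(2))
print(f,env.get_obs()['tool_pos'])
E
```

```text
[np.float64(-0.44), np.float64(0.68), np.float64(0.02), np.float64(-0.74), np.float64(-0.79)] [ 0.55798591 -0.13222073  0.29579362]
```

The pan now carries the weight (residual about 0.2 N). Release and rise.

Emit:
send_rows --xyz '[[0,0,0],[0,0,0],[0,0,0],[0,0,0],[0,0,0],[0,0,0],[0,0,0],[0,0,0],[0,0,-0.01],[0,0,-0.02],[0,0,-0.03],[0,0,-0.04],[0,0,-0.04],[0,0,-0.025]]' --rotation '[[0,0,0],[0,0,0],[0,0,0],[0,0,0],[0,0,0],[0,0,0],[0,0,0],[0,0,0],[0,0,0],[0,0,0],[0,0,0],[0,0,0],[0,0,0],[0,0,0]]' --jaw '[0.45,0.5,0.55,0.65,0.75,0.85,0.9,0.9,0.9,0.9,0.9,0.9,0.9,0.9]'

```text
time_s: 20.75
tool_pos: [0.558, -0.133, 0.4647]
tool_rot: [179.8, -0.0, 89.4]
force: [1.0, 0.7, 0.2]
grip_width: 0.0785
grasp_force: 0.0
```

Emit:
send_rows --xyz '[[0,0,0],[0,0,0],[0,0,0],[0,0,0],[0,0,0],[0,0,0],[0,0,0],[0,0,0],[0,0,0],[0,0,0],[0,0,0],[0,-0.03,0],[0,-0.038,0],[0,-0.038,0],[0,0,0],[0,0,0]]' --rotation '[[0,0,-0.1428],[0,0,-0.1428],[0,0,-0.1428],[0,0,-0.1428],[0,0,-0.1428],[0,0,-0.1428],[0,0,-0.1428],[0,0,-0.1428],[0,0,-0.1428],[0,0,-0.1428],[0,0,-0.1428],[0,0,0],[0,0,0],[0,0,0],[0,0,0],[0,0,0]]' --jaw '[0.9,0.9,0.9,0.9,0.9,0.9,0.9,0.9,0.9,0.9,0.9,0.9,0.9,0.9,0.9,0.9]'

```text
time_s: 22.35
tool_pos: [0.5563, -0.2394, 0.4613]
tool_rot: [-180.0, 0.0, 179.2]
force: [0.2, 0.9, 0.3]
grip_width: 0.0783
grasp_force: 0.0
```

```bash
python3 - <<'E'
from h import *
o=env.get_obs();print(o['time_s'],o['tool_pos'],o['tool_rot'],o['force'],o['grip_width'])
s=cam('scene');w=cam('wrist')
print(proj(w,[[.557,-.2378,.211]]))
cv2.imwrite('pics/f.png',np.hstack([cv2.resize(s['image'][70:290,65:285],None,fx=1.8,fy=1.8),cv2.resize(w['image'],(396*4//3,396))[:, :400]]))
E
```

```text
22.35 [ 0.5563019  -0.23941735  0.46133589] [-1.79985695e+02  2.20343575e-02  1.79215576e+02] [0.23920604 0.92773943 0.26725769] 0.07832685457405938
[[279.57799115 220.96001481]]
```

View pics/f.png

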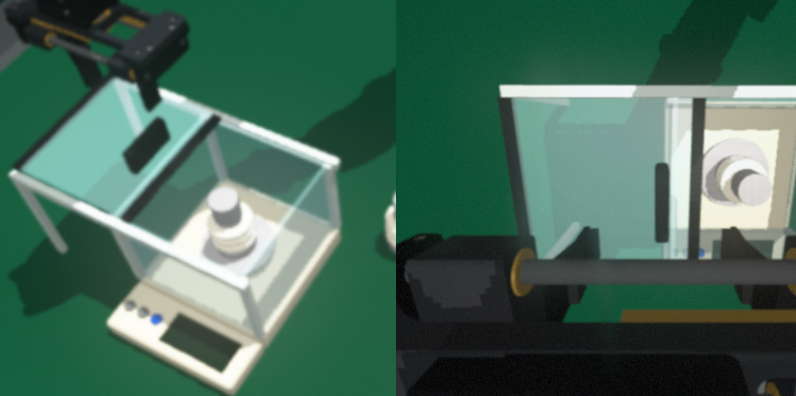

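The insulator stands upright in the middle of the pan, and the handle lies between the open fingers at about wrist column 281. Grip the handle and slide the cover shut.

Emit:
send_rows --xyz '[[0,0.001,0.02],[0,0,0.025],[0,0,0.025],[0,0,0.0175],[0,0,0.01],[0,0,0],[0,0,0],[0,0,0],[0,0,0],[0,0,0],[0,0,0],[0,0,0],[0,0,0],[0,0,0],[0,0,0],[0,0,0],[0,0,0],[0,0,0],[0,0,0],[0,0,0]]' --rotation '[[0,0,0],[0,0,0],[0,0,0],[0,0,0],[0,0,0],[0,0,0],[0,0,0],[0,0,0],[0,0,0],[0,0,0],[0,0,0],[0,0,0],[0,0,0],[0,0,0],[0,0,0],[0,0,0],[0,0,0],[0,0,0],[0,0,0],[0,0,0]]' --jaw '[0.9,0.9,0.9,0.9,0.9,0,0,0,0,0,0,0,0,0,0,0,0,0,0,0]' --newtons 15

```text
time_s: 24.45
tool_pos: [0.5569, -0.2366, 0.3632]
tool_rot: [179.9, -0.0, 179.4]
force: [-1.6, 6.3, 2.3]
grip_width: 0.0128
grasp_force: 15.0
```

Emit:
send_rows --xyz '[[0,0.004,0],[0,0.008,0],[0,0.01,0],[0,0.01,0],[0,0.01,0],[0,0.01,0],[0,0.01,0],[0,0.01,0],[0,0.01,0],[0,0.01,0],[0,0.01,0],[0,0.01,0],[0,0.01,0],[0,0.01,0],[0,0.01,0],[0,0.006,0],[0,0.005,0],[0,0.004,0],[0,0,0],[0,0,0]]' --rotation '[[0,0,0],[0,0,0],[0,0,0],[0,0,0],[0,0,0],[0,0,0],[0,0,0],[0,0,0],[0,0,0],[0,0,0],[0,0,0],[0,0,0],[0,0,0],[0,0,0],[0,0,0],[0,0,0],[0,0,0],[0,0,0],[0,0,0],[0,0,0]]' --jaw '[0,0,0,0,0,0,0,0,0,0,0,0,0,0,0,0,0,0,0,0]'

```text
time_s: 26.45
tool_pos: [0.5588, -0.0791, 0.3633]
tool_rot: [179.9, 0.0, 179.4]
force: [4.8, 0.6, -5.8]
grip_width: 0.0129
grasp_force: 15.0
```

Emit:
send_rows --xyz '[[0,0.0015,0],[0,0.0015,0],[0,0.0015,0],[0,0.0015,0],[0,0,0]]' --rotation '[[0,0,0],[0,0,0],[0,0,0],[0,0,0],[0,0,0]]' --jaw '[0,0,0,0,0]'

```text
time_s: 26.95
tool_pos: [0.5587, -0.0757, 0.3632]
tool_rot: [-179.8, 0.1, 179.3]
force: [6.4, -5.5, -5.6]
grip_width: 0.0129
grasp_force: 15.0
```

Emit:
send_rows --xyz '[[0,0.0015,0],[0,0.0015,0],[0,0,0],[0,0,0]]' --rotation '[[0,0,0],[0,0,0],[0,0,0],[0,0,0]]' --jaw '[0,0,0,0]'

```text
time_s: 27.35
tool_pos: [0.5586, -0.0751, 0.3632]
tool_rot: [-179.6, 0.1, 179.2]
force: [7.1, -11.1, -8.4]
grip_width: 0.0129
grasp_force: 15.1
```

The cover is hard against the shut stop. Ease off, release, rise clear and check.

Emit:
send_rows --xyz '[[0,-0.002,0],[0,0,0],[0,0,0],[0,0,0],[0,0,0],[0,0,0],[0,0,0],[0,0,0],[0,0,-0.02],[0,0,-0.04],[0,0,-0.04],[0.02,0,-0.04],[0.03,0.03,0],[0.03,0.04,0],[0,0.045,0],[0,0.045,0],[0,0.045,0],[0,0,0],[0,0,0],[0,0,0]]' --rotation '[[0,0,0],[0,0,0],[0,0,0],[0,0,0],[0,0,0],[0,0,0],[0,0,0],[0,0,0],[0,0,0],[0,0,0],[0,0,0],[0,0,0],[0,0,0],[0,0,0],[0,0,0],[0,0,0],[0,0,0],[0,0,0],[0,0,0],[0,0,0]]' --jaw '[0,0,0.5,1,1,1,1,1,1,1,1,1,1,1,1,1,1,1,1,1]'

```text
time_s: 29.35
tool_pos: [0.481, 0.1313, 0.5033]
tool_rot: [-180.0, 0.0, 179.3]
force: [-0.2, 0.1, 0.4]
grip_width: 0.0868
grasp_force: 0.0
```

```bash
python3 - <<'E'
from h import *
o=env.get_obs();print(o['time_s'],o['tool_pos'],o['force'])
c=cam('top','g.png');s=cam('scene','gs.png');img=c['image']
# cover edge bars and handle: dark pixels in the top view, mapped to the heights they must have
b=np.array([-.0105,0]);
r=(img[170:262,335:470].max(2)<75).astype(np.uint8)
n,l,st,ce=cv2.connectedComponentsWithStats(r)
for i in range(1,n):
    if st[i,4]>40: p=ce[i]+[335,170];print(st[i],p.round(1),'z.175',plane(c,p,.175).round(4),'z.211',plane(c,p,.211).round(4))
print('expected handle px top/scene',proj(c,[[.5585,-.076,.211]]),proj(s,[[.5585,-.076,.211]]))
g=s['image'];r=(g[140:200,150:250].max(2)<60).astype(np.uint8);n,l,st,ce=cv2.connectedComponentsWithStats(r)
for i in range(1,n):
    if st[i,4]>30: p=ce[i]+[150,140];print('S',st[i],p.round(1))
print('cap expected px top',proj(c,[[.558,-.132,.148]]),'scene',proj(s,[[.558,-.132,.148],[.558,-.132,.053]]))
for u in range(-3,4): print(g[int(proj(s,[[.558,-.132,.148]])[0,1])+3*u, int(proj(s,[[.558,-.132,.148]])[0,0])])
E
```

```text
29.35 [0.48101974 0.13129846 0.50333224] [-0.19898633  0.13297429  0.39229485]
[ 90   1  45  85 702] [439.3 214.2] z.175 [ 0.5516 -0.242   0.175 ] z.211 [ 0.5457 -0.2278  0.211 ]
[  7   2   8  85 338] [345.5 214.6] z.175 [ 0.5554 -0.0419  0.175 ] z.211 [ 0.5493 -0.0367  0.211 ]
[ 25  25   8  33 215] [363.3 211.1] z.175 [ 0.5621 -0.0799  0.175 ] z.211 [ 0.5557 -0.073   0.211 ]
expected handle px top/scene [[364.73340112 209.65919244]] [[205.49119141 170.29748204]]
S [77 18 18 24 81] [236.2 168.5]
S [ 52  24  15  21 117] [209.6 174.6]
cap expected px top [[384.94296631 214.63102954]] scene [[189.06861344 179.68067603]
 [196.79680423 204.27554826]]
[219 221 193]
[233 237 224]
[232 231 212]
[232 231 213]
[232 231 213]
[232 231 212]
[218 218 193]
```

```bash
python3 -c "
from h import *
print(env.sign_off())"
```

```text
the job is handed in; nothing more can be done
None
```

I handed the job in at about 29 s of the 64 s allowed: the farthest insulator stands upright mid-pan, set down gently at about 3.4 mm of sink. The cover was opened to its stop and slid shut to its stop again, the arm is clear, and the other things were left alone; no verdict came back.

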